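# Fit the cart wheel and its retaining clip

## Robot

A 7-joint arm with a two-finger parallel gripper is mounted at the origin on the work surface. World frame = base frame: x ahead of the robot, y to its left, z up, the work surface at z = 0. Lengths are in m, angles in rad, forces in N, time in s.
With the tool pointing down it reaches from about 0.35 to 0.9 m from the base axis. Payload 8.1 kg.
Tool frame: the origin (TCP) lies at the very end of the fingers, on their centre line; the grasp point (between the pads) lies 19 mm behind it (grip_point_offset is the distance from the TCP to the grasp point, in m); z points along the fingers, x is the direction in which the jaws open and shut, and the axes are right-handed (so a half turn about z gives the same grasp; the last joint's range is limited). The gripper opens to 92 mm and grips with 3 to 60 N. Pads are 19 mm wide; open, the fingers measure 130 mm over their backs; the gripper's body (75 mm by 190 mm) begins 47 mm behind the grasp point.
Start: joints at [1.16, 0.434, 0.025, 1.573, -0.012, 1.134, -0.075], TCP at [0.189, -0.596, 0.227] pointing down, gripper open.
Joint ranges: [-2.62, 2.62], [-0.44, 2.09], [-1.27, 1.32], [0.08, 2.57], [-1.32, 4.46], [0.12, 2], [-2.74, 2.74]. Speed limits (rad/s): [2.22, 2.22, 3.01, 3.01, 3.14, 3.14, 3.14].

## Interface

Orientations are given as a rotation vector (axis times angle).
In Python, from cell import observe, get_image, camera_model, sign_off, grip_point_offset gives the robot as it stands.
- The arm moves only by the tool play_rows, never from a script. Its argument "rows" is a list of rows, each a list of 7 numbers: the shift along the tool's x, y, z as a fraction of full scale, then the turn, a rotation vector about the tool's x, y, z as a fraction of full scale, then the closure, from -1 (fully open) to 1 (shut). A call has 1 to 5 rows; each row shifts and turns the pose as measured when the row begins, along the tool's axes as they then stand; what a row does not reach is not made up. Full scale, the value 1, is 0.15 m for a shift and 0.5 rad for a turn. A row lasts 1/10 s, in which the tool goes at most 50 mm and 8.59 degrees, less where a joint would pass 70% of its speed; a pose out of reach is approached as far as the arm can. A call with a number of a shift or a turn outside -1 to 1 is refused whole. A call with a gripper value outside its range is refused whole. The fingers move at their own pace and stop on an object; "force" is the grip in N (left out, the last holds). Time passes only in rows, so rows that do not move let the fingers close. It gives the time, the measured TCP pose, the force and the opening at its end, in the units of the state.
- observe(): the state, without advancing time (a new reading comes with each control period).
- get_image(name): name is "side" or "top"; returns the picture (384x512x3 uint8, blue, green, red); there is no depth.
- camera_model(name): a dict with "K" (3x3 intrinsics, pixels), "R" (3x3) and "t" (3): a world point X has camera coordinates R X + t. Camera axes: x right, y down, z forward; pixel columns grow to the right and rows downward; lengths in m; the calibration is good to about 2 mm. A picture is of the moment at which its call begins. camera_model takes no time and is no camera call.
- sign_off(): hands the job in, once; it reports no verdict.
The state is a dict: "clock": time; "joints": joint angles; "dq": joint speeds; "joint_efforts": joint torques, N m; "position": TCP position; "ee_rot": TCP orientation; "force": force on the tool from outside, world axes, zero at the start; "ft_torque": the same for the moment, N m; "width": opening from 0.0 (shut) to 1.0 (fully open).
Only numpy, scipy, OpenCV 4.12 (cv2) and the standard library are available. Lean on these libraries where they do the work, as an engineer would, in place of code of your own. Each camera call takes 0.05 s, during which the arm holds its last target.

## Task

Fit the cart's wheel: lower it, boss upward, over the upright stub axle until it rests on the axle's collar, then lay the orange retaining clip on the end of the wheel's boss, mouth towards the axle, and push it sideways into the axle's groove until it is fully seated. Work by feel: set the wheel down gently rather than dropping it, push the clip only until it has given way and comes up against its stop, and do not ram or force either of them. Leave the other things on the bench where they are.

Things in the scene. Friction and masses are not known exactly. Their poses are not given: they have to be found in the camera images.
- bracket: Fixed bracket: grey flat bar clamped by two dark straps on a plywood board (130 x 240 x 12 mm; the strap nuts reach 32 mm). Bare steel axle upright in its middle: collar 32 mm wide with its top 22 mm above the bench, axle 20 mm in diameter above it, tapering to 12 mm over its last 7 mm, tip 101.5 mm above the bench. Origin on the axle's line at bench height; z up.
- groove (a point): Point on the axle's line, 80.5 mm above the bench, in the ring groove (dark, 15 mm in diameter, from 76.5 to 84.5 mm above the bench): where clip_bore lies when the clip is seated. With the wheel home the boss's end face is at 78 mm, 1.5 mm above the groove's lower edge, so a clip slid along that face enters the groove.
- wheel: Loose wheel, 0.28 to 0.44 kg, lying flat with its boss upward: black tyre 110 mm in diameter, 2 to 36 mm above the wheel's underside; grey hub with a 22 mm bore right through, and a round boss 36 mm in diameter that stands up from the tyre's side to 56 mm. Origin on its axis at the underside, z up. Home on the collar its origin is 22 mm above the bench.
- wheel_mid (a point): Point on the wheel's axis half-way up, 28 mm above its underside (the boss's end face is 28 mm above it). 50 mm above the bench when the wheel is home.
- clip: Loose orange plastic clip, 30 g, lying flat on the bench, tab up: horseshoe plate 5 mm thick, 32 mm wide and 39 mm long with two springy jaws that must be forced apart to pass the groove's 15 mm core; it does not pull itself home. Origin in the middle of its bore, at the underside; its x axis points out of the mouth, away from the tab; z up.
- clip_bore (a point): Point in the middle of the clip's bore, 2.5 mm above its underside, axes as the clip's. The jaw lips reach 3.5 mm ahead of it (+x), 13 mm apart. They meet the axle 6 mm before the seat; the push then rises to 5 to 15 N, gives way 2 to 5 mm before the seat, and rises hard when the bridge stops on the axle. Above the boss the clip clears the axle's tip if this point is over 11 mm from its line.
- clip_tab (a point): Point in the middle of the clip's upright grip tab, 30 mm behind clip_bore (-x), 12 mm above the clip's underside. The tab is 14 mm wide (y, as is the neck below it), 10 mm long (x) and reaches 24 mm above the underside: to be pinched across its width. Pushing the clip with more than about 25 N overloads it.
- tape: Bystander: roll of blue tape, 100 mm across, 24 mm high, lying flat; origin at its middle on the bench.
- wrench: Bystander: steel wrench, 170 mm long, lying flat.
- jar: Bystander: amber screw jar, 60 mm in diameter, 70 mm high; origin under its middle.
- spray: Bystander: white bottle with a blue cap, 56 mm in diameter, 110 mm high; origin under its middle.
Not all that is in view belongs to the job. Several things have the shape of the clip; the one meant has the colours described above.

How it is judged:
On the way:
1. the wheel rests on the collar of the axle (horizontal distance between wheel_mid and groove below 0.003 m and z of wheel_mid in the frame of bracket below 0.0525 m and angle between wheel_mid's own z axis and vertical below 0.05 rad), for 0.2 s.
At the end, for the whole second after the job is handed in: The wheel is upright on the axle (within 3 mm of its line) and on the collar (within 2.5 mm), the clip level (0.12 rad) with its bore within 2 mm of the axle's line and 2.5 mm of the groove's mid-height, both at rest (all of step 1 and horizontal distance between clip_bore and groove below 0.002 m and z of clip_bore in the frame of groove between -0.0025 and 0.0025 m and angle between clip_bore's own z axis and vertical below 0.12 rad and linear speed of each of clip, wheel below 0.02 m/s); the robot touches nothing.
It fails at once if the clip and the axle press on each other with over 45 N, all contacts added, the jaws' squeeze included (a push of some 25 N) (contact force between clip and bracket above 45 N).
It fails at once if the wheel is forced against the axle with over 80 N, all contacts added (contact force between wheel and bracket above 80 N).
It fails at once if the wheel is dropped down the axle (over 0.6 m/s) (linear speed of wheel above 0.6 m/s and horizontal distance between wheel_mid and groove below 0.01 m and z of wheel_mid in the frame of bracket below 0.125 m).
It fails at once if one of the bystanders is moved by more than 30 mm (distance of any of tape, wrench, jar, spray from where it was at the start of the episode above 0.03 m).
It also fails if it takes over 72 s, if anything falls off the work surface, if the arm or the gripper's body presses on something with over 40 N, if the wrist force passes 120 N, or if a joint passes its speed limit or range.

## Working session

There is one attempt and no reset: what is moved stays moved. The work goes in short steps, Python scripts to look and compute and a tool call to move; the robot and the scene stay as the last step left them, time stands still between calls to the robot, and variables do not carry over. Pictures are saved under pics/ and viewed, and the job is handed in when it is done.

Besides the shell and the picture viewer there is one more tool, called after "Call:" in YAML: its name, and indented under it one key for each argument. play_rows: Moves the arm, as the interface text tells. Its arguments: {"type":"object","properties":{"rows":{"type":"array","items":{"type":"array","items":{"type":"number"}}},"force":{"type":"number"}},"required":["rows"]}

```bash
ls; mkdir -p pics; python3 - <<'E'
from cell import *
import cv2
print(observe()); print(grip_point_offset)
for n in("side","top"):
    cv2.imwrite(f"pics/{n}0.png",get_image(n)); m=camera_model(n); print(n,m)
E
```

```text
pics
{'clock': 0.0, 'joints': array([ 1.16039562,  0.43523802,  0.02496796,  1.57410231, -0.01158661,
        1.13401025, -0.07510565]), 'dq': array([-0.00025102, -0.00120633, -0.00230017, -0.0015871 , -0.00066069,
       -0.00058745,  0.00050047]), 'joint_efforts': array([ 5.41880872e-04, -6.67853165e+01,  9.84983481e-01, -3.14457715e+01,
       -6.07379386e-02,  4.32807428e-02,  1.48941836e-04]), 'position': array([ 0.18913745, -0.59514817,  0.22593357]), 'ee_rot': array([-2.53499381e+00,  1.85425014e+00,  2.17998915e-03]), 'force': array([-1.05513125,  0.37710947, -0.45068168]), 'ft_torque': array([-0.02957825,  0.00924119,  0.04351045]), 'width': 0.9989998371281569}
0.0188
side {'K': array([[346.52470641,   0.        , 253.45340195],
       [  0.        , 346.52470641, 193.98416063],
       [  0.        ,   0.        ,   1.        ]]), 'R': array([[ 0.73150503, -0.68178859,  0.00804432],
       [-0.4421158 , -0.48327076, -0.75563417],
       [ 0.51907034,  0.54919367, -0.6549445 ]]), 't': array([-0.45336706,  0.32492481,  0.57758349])}
top {'K': array([[419.75616065,   0.        , 244.58398896],
       [  0.        , 419.75616065, 192.67984018],
       [  0.        ,   0.        ,   1.        ]]), 'R': array([[-0.02847744, -0.99957717,  0.00587453],
       [-0.99728062,  0.0280114 , -0.06816683],
       [ 0.06797346, -0.00779978, -0.99765664]]), 't': array([0.00240454, 0.5970767 , 1.26371417])}
```

View pics/side0.png

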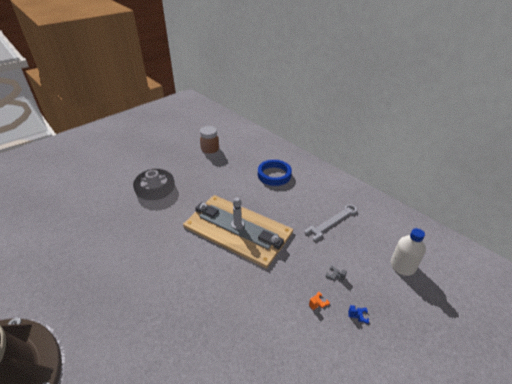

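View pics/top0.png

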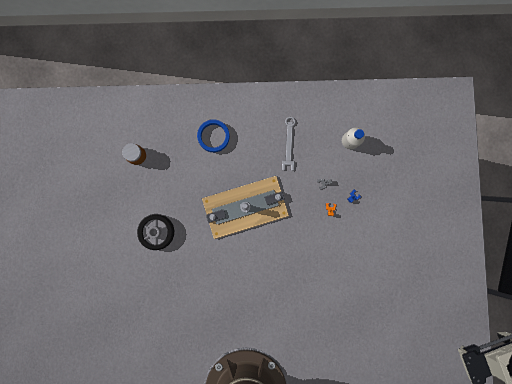

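```bash
cat > h.py <<'E'
import numpy as np, cv2
from cell import *
def ray(n,uv,z):
    m=camera_model(n);K,R,t=m['K'],m['R'],m['t']
    d=R.T@np.linalg.solve(K,np.array([uv[0],uv[1],1.]));c=-R.T@t
    return c+d*(z-c[2])/d[2]
def proj(n,X):
    m=camera_model(n);p=m['K']@(m['R']@np.asarray(X,float)+m['t']);return p[:2]/p[2]
def tri(u1,u2,n1='side',n2='top'):
    A=[];b=[]
    for n,uv in((n1,u1),(n2,u2)):
        m=camera_model(n);K,R,t=m['K'],m['R'],m['t']
        d=R.T@np.linalg.solve(K,np.array([uv[0],uv[1],1.]));d/=np.linalg.norm(d);c=-R.T@t
        P=np.eye(3)-np.outer(d,d);A.append(P);b.append(P@c)
    return np.linalg.lstsq(np.vstack(A),np.hstack(b),rcond=None)[0]
def crop(img,u0,v0,w,h,s,f):
    c=cv2.resize(img[v0:v0+h,u0:u0+w],None,fx=s,fy=s,interpolation=cv2.INTER_CUBIC);cv2.imwrite(f,c)
E
python3 - <<'E'
from h import *
s=cv2.imread('pics/side0.png');t=cv2.imread('pics/top0.png')
a=cv2.resize(t[205:260,125:185],None,fx=6,fy=6,interpolation=2)
b=cv2.resize(t[170:245,195:295],None,fx=4.4,fy=4.4,interpolation=2)[:330]
c=cv2.resize(t[170:225,310:370],None,fx=6,fy=6,interpolation=2)[:330]
h=np.zeros((600,800,3),np.uint8)
h[:300,:360]=a[:300];h[:300,360:800]=b[:300,:440]
h[300:600,:360]=c[:300]
d=cv2.resize(s[280:325,295:375],None,fx=5,fy=5,interpolation=2);h[300:525,380:780]=d
cv2.imwrite('pics/z1.png',h)
h=np.zeros((500,800,3),np.uint8)
h[:360,:360]=cv2.resize(s[155:215,125:185],None,fx=6,fy=6,interpolation=2)
h[:480,360:800]=cv2.resize(s[185:273,180:300],None,fx=5.5,fy=5.5,interpolation=2)[:480,110:550]
cv2.imwrite('pics/z2.png',h)
for n,i in(('side',s),('top',t)):
    hsv=cv2.cvtColor(i,cv2.COLOR_BGR2HSV)
    m=cv2.inRange(hsv,(4,200,150),(14,255,255));nn,l,st,ce=cv2.connectedComponentsWithStats(m)
    for k in range(1,nn):
        if st[k,4]>8: print(n,st[k],ce[k],ray(n,ce[k],.005))
for n,uv in(('top',(155,232)),('side',(154,185))): print(n,ray(n,uv,.036))
E
```

```text
side [311 294  18  13  74] [318.25675676 301.09459459] [ 0.53984461 -0.27818242  0.005     ]
top [326 203  10  13  49] [330.42857143 208.79591837] [ 0.54058427 -0.27846007  0.005     ]
top [0.48524257 0.25755273 0.036     ]
side [0.47284707 0.23323698 0.036     ]
```

View pics/z1.png

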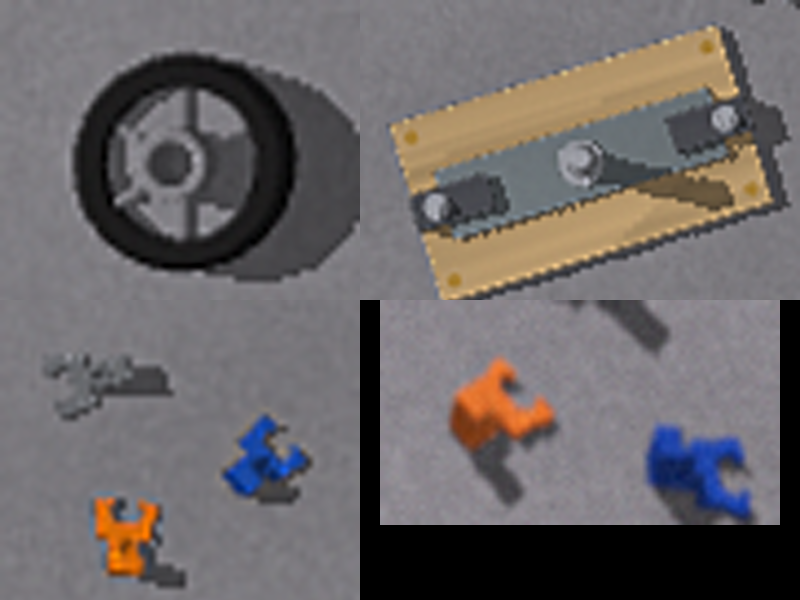

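View pics/z2.png

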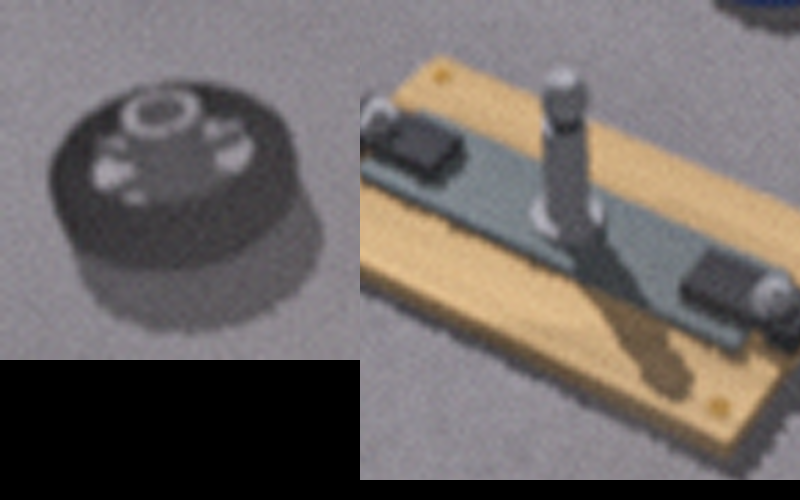

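```bash
python3 - <<'E'
from h import *
from scipy.spatial.transform import Rotation as Ro
o=observe();print(Ro.from_rotvec(o['ee_rot']).as_matrix().round(3))
s=cv2.imread('pics/side0.png');t=cv2.imread('pics/top0.png')
# tyre outer in top: dark & not shadow
g=cv2.cvtColor(t,cv2.COLOR_BGR2GRAY)
m=(g[205:260,125:185]<45).astype(np.uint8)
cs,_=cv2.findContours(m,cv2.RETR_EXTERNAL,cv2.CHAIN_APPROX_NONE);c=max(cs,key=cv2.contourArea)
e=cv2.fitEllipse(cv2.convexHull(c));print('tyre',e);uv=np.array(e[0])+[125,205];print(uv,ray('top',uv,.034))
# boss ring top (bright) : crop centre(170,163)/6
u=np.array([125+170/6-.5,205+163/6-.5]);print('boss top',u,ray('top',u,.056))
us=np.array([125+161/6-.5,155+112/6-.5]);print('boss side',us,ray('side',us,.056),'tri',tri(us,u))
at=np.array([195+220/4.4-.5,170+158/4.4-.5]);as_=np.array([237.3-.5,199.2-.5])
print('axle',at,ray('top',at,.1),ray('side',as_,.1),tri(as_,at))
# collar in side, shaft base: centre collar ~ (568,218)
ac=np.array([180+(568-250)/5.5-.5,185+218/5.5-.5]);print('collar side',ray('side',ac,.022))
ac=np.array([195+(580-360)/4.4-.5,170+162/4.4-.5]);print('collar top',ray('top',ac,.022))
# board corners in top
hsv=cv2.cvtColor(t,cv2.COLOR_BGR2HSV);mm=cv2.inRange(hsv,(10,70,60),(25,255,255));mm[:, :195]=0;mm[:,295:]=0
cs,_=cv2.findContours(mm,cv2.RETR_EXTERNAL,cv2.CHAIN_APPROX_NONE);allp=np.vstack([c for c in cs if cv2.contourArea(c)>30])
r=cv2.minAreaRect(allp);print('board',r,ray('top',r[0],.012))
for n,i in(('top',t),('side',s)):
    hsv=cv2.cvtColor(i,cv2.COLOR_BGR2HSV);m=cv2.inRange(hsv,(4,170,120),(16,255,255))
    nn,l,st,ce=cv2.connectedComponentsWithStats(m);k=1+np.argmax(st[1:,4]);x,y,w,h=st[k,:4]
    cv2.imwrite(f'pics/c_{n}.png',cv2.resize(i[y-6:y+h+6,x-6:x+w+6],None,fx=16,fy=16,interpolation=cv2.INTER_NEAREST));print(n,x-6,y-6,w+12,h+12)
E
```

```text
[[ 0.303 -0.953 -0.001]
 [-0.953 -0.303  0.001]
 [-0.001  0.    -1.   ]]
tyre ((30.554397583007812, 26.737464904785156), (35.59383773803711, 36.874542236328125), 69.20970153808594)
[155.55439758 231.7374649 ] [0.48594183 0.25629337 0.034     ]
boss top [152.83333333 231.66666667] [0.48679059 0.25978235 0.056     ]
boss side [151.33333333 173.16666667] [0.48372034 0.25834674 0.056     ] tri [0.48584901 0.26078743 0.05359727]
axle [244.5        205.40909091] [ 0.55497281 -0.01257707  0.1       ] [ 0.55419202 -0.01332561  0.1       ] [ 0.55494825 -0.01253602  0.09903419]
collar side [ 0.55043166 -0.01679298  0.022     ]
collar top [ 0.55514614 -0.01302484  0.022     ]
board ((244.9040069580078, 206.8988037109375), (42.42640686035156, 77.98971557617188), 73.0724868774414) [ 0.55368372 -0.0142816   0.012     ]
top 320 197 22 25
side 304 287 31 28
```

View pics/c_top.png

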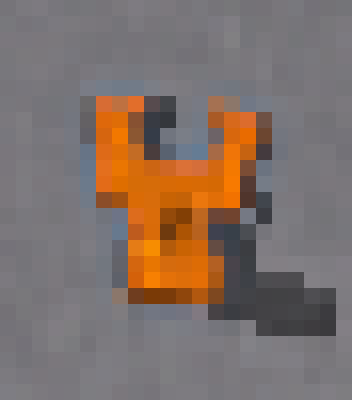

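View pics/c_side.png

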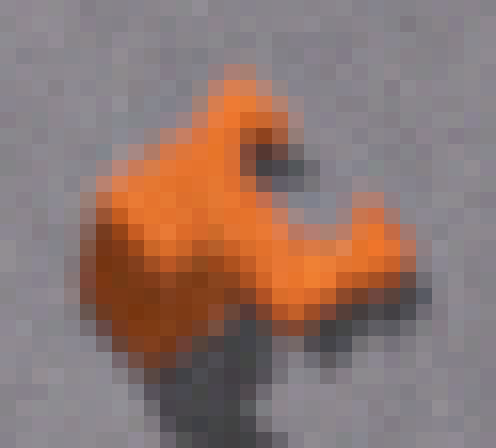

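Call:
play_rows:
  rows:
    - [0,0,0,0,0,-0.3,-1]
    - [0,0,0,0,0,-0.3,-1]
    - [0,0,0,0,0,-0.3,-1]
    - [0,0,0,0,0,-0.3,-1]
    - [0,0,0,0,0,-0.3,-1]

```text
clock: 0.6
position: [0.1889, -0.5936, 0.2235]
ee_rot: [-3.037, 0.786, 0.006]
force: [-0.4, -0.1, 0.4]
width: 0.999
```

Call:
play_rows:
  rows:
    - [0,0,0,0,0,-0.3,-1]
    - [0,0,0,0,0,-0.3,-1]
    - [0,0,0,0,0,-0.3,-1]
    - [0,0,0,0,0,-0.12,-1]
    - [0,0,0,0,0,0,-1]

```text
clock: 1.1
position: [0.1879, -0.5922, 0.2211]
ee_rot: [-3.131, -0.015, 0.007]
force: [0.3, 0.5, -0.2]
width: 1.003
```

```bash
cat >> h.py <<'E'
from scipy.spatial.transform import Rotation as Ro
def st(tgt=None):
    o=observe();R=Ro.from_rotvec(o['ee_rot']).as_matrix()
    print('t',round(o['clock'],2),'p',(o['position']*1e3).round(2),'xang',round(np.degrees(np.arctan2(R[1,0],R[0,0])),2),'tilt',(R[:2,2]*1e3).round(1),'F',o['force'].round(2),'M',o['ft_torque'].round(2),'w',round(o['width']*92,2),'j7',o['joints'][6].round(2))
    if tgt is not None:
        d=R.T@(np.array(tgt)-o['position']);print('tool delta mm',(d*1e3).round(1),'units',(d/.15).round(3))
    return o,R
E
python3 -c "
from h import *
st((.486,.259,.2))"
```

```text
t 1.1 p [ 187.87 -592.24  221.07] xang 0.55 tilt [-4.3 10.2] F [ 0.34  0.46 -0.24] M [-0.02 -0.1   0.02] w 92.25 j7 1.08
tool delta mm [ 306.4 -848.1   28.5] units [ 2.042 -5.654  0.19 ]
```

Call:
play_rows:
  rows:
    - [0.11,-0.31,-0.01,0,0,0,-1]
    - [0.11,-0.31,-0.01,0,0,0,-1]
    - [0.11,-0.31,-0.01,0,0,0,-1]
    - [0.11,-0.31,-0.01,0,0,0,-1]
    - [0.11,-0.31,-0.01,0,0,0,-1]

```text
clock: 1.6
position: [0.267, -0.3596, 0.2275]
ee_rot: [-3.131, 0.022, 0.01]
force: [0.7, 0.2, 0.2]
width: 1.002
```

Call:
play_rows:
  rows:
    - [0.11,-0.31,-0.01,0,0,0,-1]
    - [0.11,-0.31,-0.01,0,0,0,-1]
    - [0.11,-0.31,-0.01,0,0,0,-1]
    - [0.11,-0.31,-0.01,0,0,0,-1]
    - [0.11,-0.31,-0.01,0,0,0,-1]

```text
clock: 2.1
position: [0.3527, -0.125, 0.2373]
ee_rot: [-3.132, 0.044, 0.008]
force: [0.7, -1.2, -0.2]
width: 1.001
```

```bash
python3 -c "
from h import *
st((.486,.259,.15))"
```

```text
t 2.1 p [ 352.72 -125.04  237.33] xang -1.6 tilt [-4.8  8.9] F [ 0.67 -1.24 -0.25] M [-0.   -0.23 -0.  ] w 92.06 j7 0.15
tool delta mm [ 122.9 -386.8   90.1] units [ 0.819 -2.579  0.601]
```

```bash
cat >> h.py <<'E'
def go(tgt,ang):
    o,R=st(tgt);a=np.radians(ang);x=np.array([np.cos(a),np.sin(a),0]);z=np.array([0,0,-1.]);D=np.c_[x,np.cross(z,x),z]
    print('rot units',(Ro.from_matrix(R.T@D).as_rotvec()/.5).round(3))
E
python3 -c "
from h import *
go((.486,.259,.15),0)"
```

```text
t 2.1 p [ 352.72 -125.04  237.33] xang -1.6 tilt [-4.8  8.9] F [ 0.67 -1.24 -0.25] M [-0.   -0.23 -0.  ] w 92.06 j7 0.15
tool delta mm [ 122.9 -386.8   90.1] units [ 0.819 -2.579  0.601]
rot units [-0.018  0.01  -0.056]
```

Call:
play_rows:
  rows:
    - [0.1,-0.3,0.06,-0.018,0.01,-0.05,-1]
    - [0.1,-0.3,0.06,0,0,0,-1]
    - [0.1,-0.3,0.06,0,0,0,-1]
    - [0.1,-0.3,0.06,0,0,0,-1]
    - [0.1,-0.3,0.06,0,0,0,-1]

```text
clock: 2.6
position: [0.4333, 0.1075, 0.1936]
ee_rot: [3.138, -0.028, 0.012]
force: [0.1, -1.3, 0.8]
width: 0.998
```

Call:
play_rows:
  rows:
    - [0.1,-0.3,0.06,0,0,0,-1]
    - [0.1,-0.3,0.06,0,0,0,-1]
    - [0.1,-0.3,0.06,0,0,0,-1]
    - [0.02,-0.1,0.03,0,0,0,-1]
    - [0,0,0,0,0,0,-1]

```text
clock: 3.1
position: [0.4852, 0.2694, 0.1579]
ee_rot: [3.141, -0.039, 0.007]
force: [-0.5, 0.3, 0.4]
width: 0.999
```

```bash
python3 -c "
from h import *
go((.486,.259,.08),0)"
```

```text
t 3.1 p [485.18 269.35 157.93] xang -1.42 tilt [ 4.6 -0.9] F [-0.46  0.3   0.44] M [-0.02 -0.08 -0.01] w 91.88 j7 -1.0
tool delta mm [ 0.7 10.3 77.9] units [0.005 0.068 0.52 ]
rot units [ 0.002 -0.009 -0.05 ]
```

Call:
play_rows:
  rows:
    - [0.005,0.07,0.2,0,-0.009,-0.05,-1]
    - [0,0,0.2,0,0,0,-1]
    - [0,0,0.1,0,0,0,-1]
    - [0,0,0,0,0,0,-1]

```text
clock: 3.5
position: [0.4861, 0.2564, 0.0815]
ee_rot: [3.139, -0.008, 0.001]
force: [-1.0, 0.1, 0.9]
width: 1.0
```

```bash
python3 -c "
from h import *
go((.486,.259,.041),0)
cv2.imwrite('pics/s1.png',cv2.resize(get_image('side')[90:240,70:270],None,fx=4,fy=4,interpolation=2))"
```

```text
t 3.5 p [486.08 256.45  81.53] xang -0.3 tilt [ 0.9 -2.2] F [-1.05  0.07  0.93] M [-0.07 -0.07  0.04] w 92.02 j7 -1.04
tool delta mm [-0.1 -2.6 40.5] units [-0.001 -0.018  0.27 ]
rot units [ 0.004 -0.002 -0.01 ]
```

View pics/s1.png

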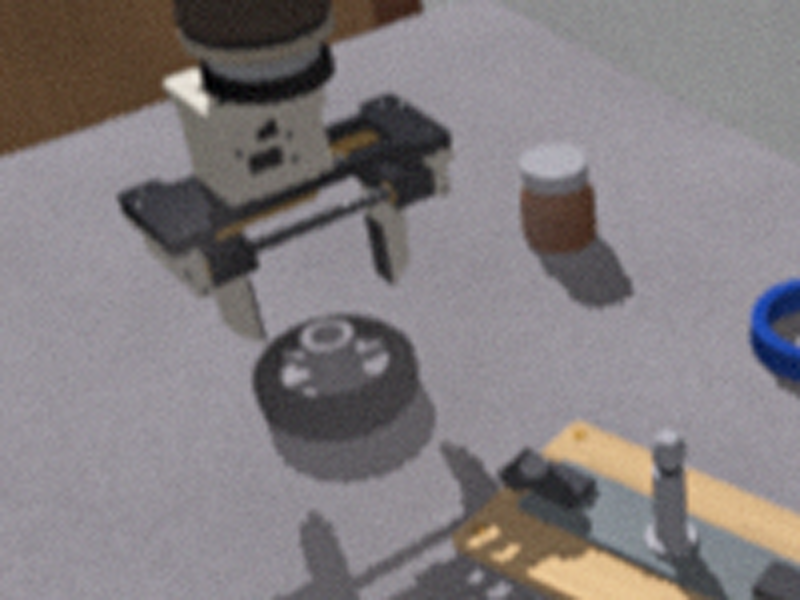

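Call:
play_rows:
  force: 6
  rows:
    - [0,-0.018,0.15,0,0,0,-1]
    - [0,0,0.1,0,0,0,-1]
    - [0,0,0.015,0,0,0,-1]
    - [0,0,0,0,0,0,-1]

```text
clock: 3.95
position: [0.4895, 0.26, 0.0464]
ee_rot: [-3.141, 0.013, -0.013]
force: [-0.7, -0.4, 0.6]
width: 0.999
```

```bash
python3 -c "
from h import *
go((.486,.259,.041),0)"
```

```text
t 3.95 p [489.52 260.    46.41] xang -0.48 tilt [8.  0.7] F [-0.68 -0.41  0.65] M [-0.06 -0.08 -0.  ] w 91.88 j7 -1.09
tool delta mm [-3.6  1.   5.4] units [-0.024  0.007  0.036]
rot units [-0.001 -0.016 -0.017]
```

Call:
play_rows:
  rows:
    - [-0.024,0.007,0.03,0,-0.016,-0.015,-1]
    - [0,0,0,0,0,0,-1]

```text
clock: 4.15
position: [0.4864, 0.2592, 0.0432]
ee_rot: [-3.14, 0.001, -0.002]
force: [-0.9, 0.1, 0.5]
width: 0.998
```

```bash
python3 -c "
from h import *
go((.486,.259,.041),0)"
```

```text
t 4.15 p [486.43 259.24  43.17] xang -0.03 tilt [1.2 1.4] F [-0.9   0.07  0.47] M [-0.04 -0.12 -0.02] w 91.81 j7 -1.08
tool delta mm [-0.4  0.2  2.2] units [-0.003  0.002  0.014]
rot units [-0.003 -0.002 -0.001]
```

Call:
play_rows:
  force: 6
  rows:
    - [0,0,0.014,0,0,0,0.15]
    - [0,0,0,0,0,0,0.4]
    - [0,0,0,0,0,0,0.4]
    - [0,0,0,0,0,0,0.4]
    - [0,0,0,0,0,0,0.4]

```text
clock: 4.65
position: [0.4871, 0.2597, 0.0421]
ee_rot: [-3.139, 0.001, -0.004]
force: [-0.9, -0.7, 0.6]
width: 0.613
```

```bash
python3 -c "
from h import *
go((.486,.259,.041),0)"
```

```text
t 4.65 p [487.07 259.65  42.12] xang -0.04 tilt [2.8 2.4] F [-0.88 -0.74  0.63] M [-0.04 -0.13 -0.02] w 56.4 j7 -1.08
tool delta mm [-1.1  0.7  1.1] units [-0.007  0.004  0.007]
rot units [-0.005 -0.006 -0.001]
```

Call:
play_rows:
  rows:
    - [-0.003,0,0,0,0,0,0.4]
    - [0,0,0,0,0,0,0.4]
    - [0,0,0,0,0,0,0.4]
    - [0,0,0,0,0,0,0.4]

```text
clock: 5.05
position: [0.4865, 0.2597, 0.0421]
ee_rot: [-3.139, 0.001, -0.004]
force: [-0.2, -0.9, 0.4]
width: 0.399
```

```bash
python3 -c "
from h import *
go((.486,.259,.041),0)"
```

```text
t 5.05 p [486.51 259.7   42.13] xang -0.04 tilt [2.7 2.4] F [-0.21 -0.85  0.36] M [-0.01 -0.11 -0.05] w 36.75 j7 -1.08
tool delta mm [-0.5  0.7  1.1] units [-0.003  0.005  0.008]
rot units [-0.005 -0.005 -0.001]
```

Call:
play_rows:
  rows:
    - [-0.003,0,0,0,0,0,-0.1]
    - [0,0,0,0,0,0,-0.1]
    - [0,0,0,0,0,-0.3,-0.1]
    - [0,0,0,0,0,-0.3,-0.1]
    - [0,0,0,0,0,-0.3,-0.1]

```text
clock: 5.55
position: [0.4862, 0.2599, 0.0425]
ee_rot: [-3.059, -0.709, -0.007]
force: [0.2, 0.4, -0.0]
width: 0.55
```

```bash
python3 -c "
from h import *
go((.486,.259,.041),90)"
```

```text
t 5.55 p [486.19 259.94  42.47] xang 26.1 tilt [3.8 2. ] F [ 0.18  0.38 -0.04] M [ 0.01 -0.13  0.05] w 50.63 j7 -0.71
tool delta mm [-0.6  0.8  1.5] units [-0.004  0.005  0.01 ]
rot units [ 0.005 -0.008 -2.231]
```

Call:
play_rows:
  rows:
    - [0,0,0,0,0,-0.3,-0.1]
    - [0,0,0,0,0,-0.3,-0.1]
    - [0,0,0,0,0,-0.3,-0.1]
    - [0,0,0,0,0,-0.3,-0.1]
    - [0,0,0,0,0,-0.3,-0.1]

```text
clock: 6.05
position: [0.4866, 0.2597, 0.0426]
ee_rot: [2.587, 1.78, 0.008]
force: [0.7, -0.4, 0.0]
width: 0.549
```

Call:
play_rows:
  rows:
    - [0,0,0,0,0,-0.3,-0.1]
    - [0,0,0,0,0,-0.3,-0.1]
    - [0,0,0,0,0,-0.1,-0.1]
    - [0,0,0,0,0,0,-0.1]

```text
clock: 6.45
position: [0.4869, 0.2591, 0.0423]
ee_rot: [2.231, 2.21, 0.007]
force: [0.5, 0.4, 0.1]
width: 0.552
```

```bash
python3 -c "
from h import *
go((.486,.259,.041),90)"
```

```text
t 6.45 p [486.92 259.13  42.25] xang 89.44 tilt [4.1 2. ] F [0.47 0.39 0.12] M [ 0.12 -0.16 -0.07] w 50.75 j7 0.23
tool delta mm [-0.1 -0.9  1.3] units [-0.001 -0.006  0.008]
rot units [ 0.008 -0.004 -0.02 ]
```

Call:
play_rows:
  force: 30
  rows:
    - [0,-0.004,0.008,0.008,-0.004,-0.02,0.0]
    - [0,0,0,0,0,0,0.6]
    - [0,0,0,0,0,0,0.6]
    - [0,0,0,0,0,0,0.6]
    - [0,0,0,0,0,0,0.6]

```text
clock: 6.95
position: [0.4864, 0.2593, 0.0409]
ee_rot: [2.226, 2.217, -0.0]
force: [0.2, -0.8, -1.5]
width: 0.386
```

```bash
python3 -c "
from h import *
go((.486,.259,.041),90)"
```

```text
t 6.95 p [486.35 259.26  40.95] xang 89.76 tilt [ 0.1 -0.3] F [ 0.18 -0.82 -1.49] M [ 0.18 -0.19 -0.01] w 35.48 j7 0.24
tool delta mm [-0.3 -0.4 -0.1] units [-0.002 -0.002 -0.   ]
rot units [ 0.     0.001 -0.008]
```

Call:
play_rows:
  force: 40
  rows:
    - [0,0,0,0,0,0,0.6]
    - [0,0,-0.03,0,0,0,0.6]
    - [0,0,-0.15,0,0,0,0.6]
    - [0,0,-0.25,0,0,0,0.6]
    - [0,0,-0.3,0,0,0,0.6]

```text
clock: 7.45
position: [0.4829, 0.2553, 0.1473]
ee_rot: [-2.224, -2.216, 0.022]
force: [1.3, 0.3, -2.7]
width: 0.38
```

```bash
python3 -c "
from h import *
go((.555,-.0127,.19),90)"
```

```text
t 7.45 p [482.88 255.31 147.34] xang 89.79 tilt [-11.5  -8.2] F [ 1.31  0.25 -2.74] M [ 0.08 -0.39  0.07] w 34.99 j7 0.37
tool delta mm [-268.1   72.6  -41.3] units [-1.787  0.484 -0.275]
rot units [-0.023  0.017 -0.007]
```

Call:
play_rows:
  rows:
    - [0,0,-0.28,-0.023,0.017,0,0.6]
    - [-0.2,0.06,0,0,0,0,0.6]
    - [-0.28,0.08,0,0,0,0,0.6]
    - [-0.28,0.08,0,0,0,0,0.6]
    - [-0.28,0.08,0,0,0,0,0.6]

```text
clock: 7.95
position: [0.5276, 0.1053, 0.1992]
ee_rot: [2.209, 2.233, 0.019]
force: [-0.2, 0.3, -2.9]
width: 0.379
```

```bash
python3 -c "
from h import *
go((.555,-.0127,.175),90)"
```

```text
t 7.95 p [527.59 105.29 199.2 ] xang 90.64 tilt [8.9 8.6] F [-0.23  0.31 -2.91] M [ 0.03 -0.22  0.02] w 34.86 j7 0.72
tool delta mm [-118.5   25.9   23.4] units [-0.79   0.173  0.156]
rot units [ 0.018 -0.017  0.022]
```

Call:
play_rows:
  rows:
    - [-0.25,0.05,0.02,0.018,-0.017,0.022,0.6]
    - [-0.22,0.04,0.02,0,0,0,0.6]
    - [-0.1,0.02,0,0,0,0,0.6]
    - [-0.04,0.01,0,0,0,0,0.6]
    - [0,0,0,0,0,0,0.6]

```text
clock: 8.45
position: [0.5461, 0.0021, 0.1921]
ee_rot: [2.233, 2.209, -0.008]
force: [0.0, -1.6, -3.4]
width: 0.385
```

```bash
python3 -c "
from h import *
go((.555,-.0127,.16),90)"
```

```text
t 8.45 p [546.09   2.11 192.1 ] xang 89.41 tilt [-3.3 -4. ] F [ 0.02 -1.64 -3.37] M [ 0.1  -0.12  0.01] w 35.46 j7 0.88
tool delta mm [-14.6   9.2  32.1] units [-0.097  0.061  0.214]
rot units [-0.007  0.008 -0.021]
```

Call:
play_rows:
  rows:
    - [-0.09,0.055,0.08,-0.007,0.008,-0.02,0.6]
    - [0,0,0.04,0,0,0,0.6]
    - [0,0,0,0,0,0,0.6]

```text
clock: 8.75
position: [0.5544, -0.0083, 0.1734]
ee_rot: [-2.214, -2.228, -0.004]
force: [-1.4, -0.3, -1.9]
width: 0.379
```

```bash
python3 -c "
from h import *
go((.555,-.0127,.16),90)
cv2.imwrite('pics/s2.png',cv2.resize(get_image('side')[90:240,150:350],None,fx=4,fy=4,interpolation=2))"
```

```text
t 8.75 p [554.41  -8.34 173.4 ] xang 90.36 tilt [1.5 1.7] F [-1.39 -0.29 -1.86] M [ 0.15 -0.19  0.04] w 34.84 j7 0.9
tool delta mm [-4.4  0.5 13.4] units [-0.029  0.004  0.089]
rot units [ 0.003 -0.003  0.013]
```

View pics/s2.png

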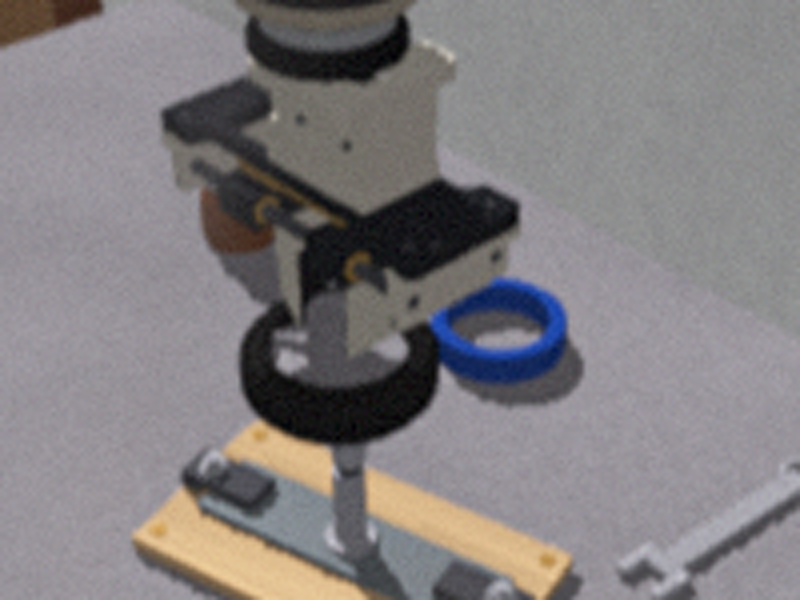

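Call:
play_rows:
  rows:
    - [-0.03,0.003,0.05,0.003,-0.003,0.013,0.6]
    - [0,0,0.04,0,0,0,0.6]
    - [0,0,0,0,0,0,0.6]

```text
clock: 9.1
position: [0.5551, -0.012, 0.1591]
ee_rot: [2.22, 2.223, 0.0]
force: [-1.0, -0.2, -2.8]
width: 0.382
```

```bash
python3 -c "
from h import *
go((.5547,-.0131,.145),90)"
```

```text
t 9.1 p [555.08 -12.01 159.12] xang 90.09 tilt [ 0.3 -0. ] F [-0.98 -0.17 -2.84] M [ 0.1  -0.15  0.  ] w 35.12 j7 0.89
tool delta mm [-1.1 -0.4 14.1] units [-0.007 -0.003  0.094]
rot units [0.001 0.    0.003]
```

Call:
play_rows:
  rows:
    - [-0.007,-0.003,0.03,0,0,0,0.6]
    - [0,0,0.03,0,0,0,0.6]
    - [0,0,0.03,0,0,0,0.6]
    - [0,0,0,0,0,0,0.6]

```text
clock: 9.5
position: [0.5545, -0.0129, 0.1445]
ee_rot: [2.219, 2.223, 0.0]
force: [0.1, -0.2, -3.5]
width: 0.382
```

```bash
python3 -c "
from h import *
go((.5547,-.0131,.130),90)"
```

```text
t 9.5 p [554.52 -12.87 144.48] xang 90.11 tilt [ 0.4 -0.1] F [ 0.1  -0.24 -3.54] M [ 0.06 -0.11 -0.03] w 35.14 j7 0.87
tool delta mm [-0.2  0.2 14.5] units [-0.002  0.001  0.097]
rot units [0.001 0.    0.004]
```

Underside is at 103.5, so entry comes next. I'll take 3 mm rows and watch the force.

Call:
play_rows:
  rows:
    - [-0.001,0.001,0.02,0,0,0,0.6]
    - [0,0,0.02,0,0,0,0.6]
    - [0,0,0.02,0,0,0,0.6]

```text
clock: 9.8
position: [0.555, -0.0129, 0.1353]
ee_rot: [2.219, 2.223, 0.002]
force: [-0.4, -0.3, -2.6]
width: 0.383
```

```bash
python3 -c "
from h import *
go((.5547,-.0131,.130),90)"
```

```text
t 9.8 p [555.02 -12.88 135.26] xang 90.11 tilt [1.2 0.2] F [-0.41 -0.26 -2.59] M [ 0.06 -0.12  0.04] w 35.28 j7 0.86
tool delta mm [-0.2 -0.3  5.3] units [-0.001 -0.002  0.035]
rot units [ 0.002 -0.     0.004]
```

Call:
play_rows:
  rows:
    - [0,0,0.015,0,0,0,0.6]
    - [0,0,0.015,0,0,0,0.6]

```text
clock: 10.0
position: [0.555, -0.0129, 0.1303]
ee_rot: [2.219, 2.223, 0.001]
force: [-0.2, 0.5, -3.7]
width: 0.382
```

```bash
python3 -c "
from h import *
go((.5547,-.0131,.130),90)"
```

```text
t 10.0 p [555.04 -12.88 130.3 ] xang 90.11 tilt [1.2 0.1] F [-0.16  0.53 -3.74] M [ 0.05 -0.17 -0.02] w 35.13 j7 0.86
tool delta mm [-0.2 -0.3  0.3] units [-0.001 -0.002  0.002]
rot units [ 0.002 -0.     0.004]
```

Call:
play_rows:
  rows:
    - [0,0,0.035,0.002,0,0,0.6]
    - [0,0,0.035,0,0,0,0.6]
    - [0,0,0.035,0,0,0,0.6]
    - [0,0,0.02,0,0,0,0.6]

```text
clock: 10.4
position: [0.555, -0.013, 0.1099]
ee_rot: [2.22, 2.223, -0.0]
force: [0.2, 0.7, -3.4]
width: 0.381
```

```bash
python3 -c "
from h import *
go((.555,-.0129,.063),90)"
```

```text
t 10.4 p [554.99 -13.03 109.85] xang 90.1 tilt [ 0. -0.] F [ 0.24  0.72 -3.37] M [ 0.11 -0.18  0.  ] w 35.05 j7 0.84
tool delta mm [ 0.1  0.  46.9] units [0.001 0.    0.312]
rot units [0.    0.    0.003]
```

Call:
play_rows:
  rows:
    - [0,0,0.035,0,0,0,0.6]
    - [0,0,0.035,0,0,0,0.6]
    - [0,0,0.035,0,0,0,0.6]
    - [0,0,0.035,0,0,0,0.6]

```text
clock: 10.8
position: [0.5552, -0.0129, 0.0871]
ee_rot: [2.22, 2.223, 0.001]
force: [-0.3, -0.5, -4.5]
width: 0.383
```

Call:
play_rows:
  rows:
    - [0,0,0.035,0,0,0,0.6]
    - [0,0,0.035,0,0,0,0.6]
    - [0,0,0.03,0,0,0,0.6]
    - [0,0,0,0,0,0,0.6]

```text
clock: 11.2
position: [0.5547, -0.013, 0.0698]
ee_rot: [-2.219, -2.223, 0.001]
force: [0.1, -1.0, -2.8]
width: 0.387
```

```bash
python3 -c "
from h import *
go((.555,-.0129,.063),90)"
```

```text
t 11.2 p [554.74 -13.03  69.83] xang 90.1 tilt [-0.9  0.2] F [ 0.06 -1.03 -2.82] M [ 0.1  -0.15  0.02] w 35.61 j7 0.79
tool delta mm [0.1 0.3 6.8] units [0.001 0.002 0.046]
rot units [-0.002 -0.     0.003]
```

Call:
play_rows:
  rows:
    - [0,0.002,0.015,-0.002,0,0,0.6]
    - [0,0,0.015,0,0,0,0.6]

```text
clock: 11.4
position: [0.5552, -0.013, 0.0654]
ee_rot: [2.219, 2.223, 0.001]
force: [-1.3, 0.0, -3.0]
width: 0.384
```

Call:
play_rows:
  rows:
    - [0,0,0.008,0,0,0,0.6]
    - [0,0,0.008,0,0,0,0.6]

```text
clock: 11.6
position: [0.5553, -0.013, 0.0629]
ee_rot: [2.219, 2.223, 0.001]
force: [-3.2, -1.1, 9.9]
width: 0.382
```

```bash
python3 -c "
from h import *
go((.555,-.0129,.063),90)"
```

```text
t 11.6 p [555.29 -13.02  62.87] xang 90.09 tilt [0.7 0. ] F [-3.23 -1.13  9.91] M [ 0.04  0.25 -0.03] w 35.14 j7 0.78
tool delta mm [ 0.1 -0.3 -0.1] units [ 0.001 -0.002 -0.001]
rot units [ 0.001 -0.     0.003]
```

Call:
play_rows:
  rows:
    - [0,0,0,0,0,0,0.6]
    - [0,0,0,0,0,0,-0.3]
    - [0,0,0,0,0,0,-0.3]
    - [0,0,-0.01,0,0,0,-0.3]

```text
clock: 12.0
position: [0.5562, -0.0126, 0.0652]
ee_rot: [2.219, 2.222, 0.003]
force: [-0.3, -0.6, 0.7]
width: 0.595
```

```bash
python3 -c "
from h import *
go((.555,-.0129,.2),90)"
```

```text
t 12.0 p [556.16 -12.57  65.21] xang 90.1 tilt [2.6 0.5] F [-0.26 -0.63  0.73] M [ 0.13 -0.16 -0.04] w 54.73 j7 0.79
tool delta mm [  -0.3   -0.8 -134.8] units [-0.002 -0.005 -0.899]
rot units [ 0.005 -0.001  0.003]
```

Call:
play_rows:
  rows:
    - [0,0,-0.1,0,0,0,-0.3]
    - [0,0,-0.25,0,0,0,-0.3]
    - [0,0,-0.3,0,0,0,-0.6]
    - [0,0,-0.25,0,0,0,-1]
    - [0,0,0,0,0,0,-1]

```text
clock: 12.5
position: [0.5558, -0.0105, 0.2096]
ee_rot: [2.216, 2.227, 0.008]
force: [1.2, -0.6, 0.3]
width: 0.858
```

```bash
python3 - <<'E'
from h import *
f=lambda x,y:np.array([320+x/16-.5,197+y/16-.5])
tab=ray('top',f(176,266),.024);l=ray('top',f(118,97),.005);r=ray('top',f(240,108),.005)
nl=ray('top',f(95,200),.005);nr=ray('top',f(262,205),.005)
print('tab',tab,'tips',l,r,(l+r)/2, np.linalg.norm(l-r))
d=(l+r)/2-tab;print('ang',np.degrees(np.arctan2(d[1],d[0])),np.linalg.norm(d[:2])); e=l-r;print('tips perp',np.degrees(np.arctan2(-e[0],e[1])))
g=lambda x,y:np.array([304+x/16-.5,287+y/16-.5])
print('side tab',ray('side',g(150,215),.024),'tips',ray('side',g(240,85),.005),ray('side',g(375,215),.005))
i=get_image('top');j=get_image('side')
cv2.imwrite('pics/t3.png',cv2.resize(i[180:240,300:360],None,fx=10,fy=10,interpolation=2))
cv2.imwrite('pics/s3.png',cv2.resize(j[150:270,180:340],None,fx=5,fy=5,interpolation=2))
go((.52,-.279,.15),90)
E
```

```text
tab [ 0.52696111 -0.27410316  0.024     ] tips [ 0.56016353 -0.26827308  0.005     ] [ 0.55736976 -0.29179691  0.005     ] [ 0.55876664 -0.28003499  0.005     ] 0.023689150389032222
ang -10.564469666112773 0.03235395481086814
tips perp -6.772923327714391
side tab [ 0.52293763 -0.27518911  0.024     ] tips [ 0.55722889 -0.26476602  0.005     ] [ 0.55490554 -0.28848009  0.005     ]
t 12.6 p [554.13 -11.95 205.45] xang 90.24 tilt [-1.4  1.9] F [-0.5   0.26 -0.38] M [ 0.1  -0.17  0.02] w 87.22 j7 0.94
tool delta mm [-267.   -35.1   55. ] units [-1.78  -0.234  0.367]
rot units [-0.003 -0.004  0.008]
```

View pics/s3.png

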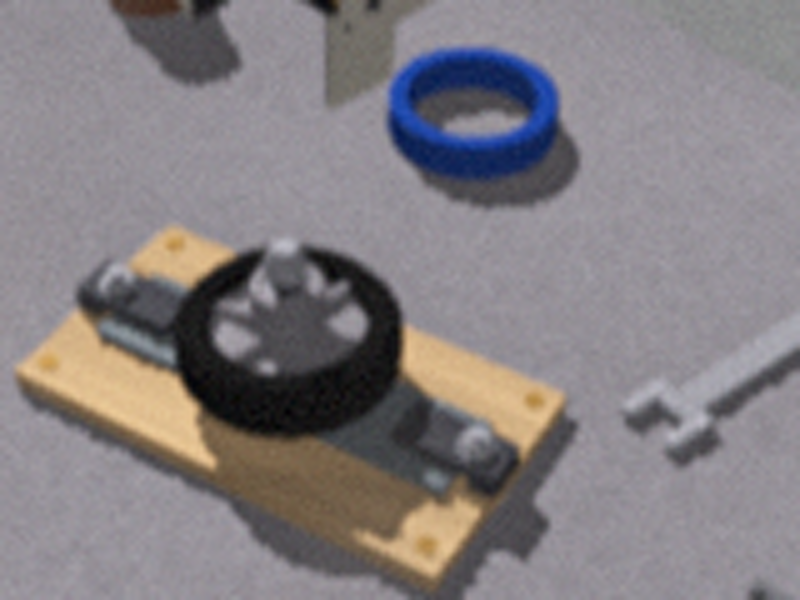

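View pics/t3.png

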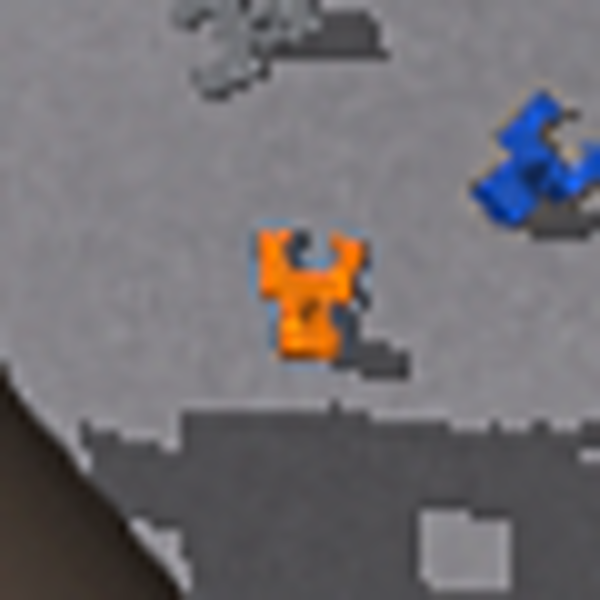

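Call:
play_rows:
  rows:
    - [-0.15,-0.02,0,0,0,0.1,-0.1]
    - [-0.28,-0.03,0,0,0,0.1,-0.1]
    - [-0.28,-0.03,0,0,0,0.1,-0.1]
    - [-0.28,-0.03,0,0,0,0,-0.1]
    - [-0.28,-0.03,0,0,0,0,-0.1]

```text
clock: 13.1
position: [0.5128, -0.1979, 0.2022]
ee_rot: [-2.363, -2.058, 0.0]
force: [0.6, 0.4, 0.2]
width: 0.616
```

```bash
python3 - <<'E'
from h import *
go((.5255,-.2748,.15),81.5)
E
```

```text
t 13.1 p [ 512.75 -197.86  202.21] xang 82.11 tilt [-5.1  5.7] F [0.58 0.37 0.19] M [ 0.07 -0.22  0.02] w 56.69 j7 1.15
tool delta mm [-74.7  23.5  51.7] units [-0.498  0.157  0.345]
rot units [-0.012 -0.01   0.021]
```

Call:
play_rows:
  rows:
    - [-0.22,0.05,0.05,-0.012,-0.01,0.02,-0.1]
    - [-0.15,0.05,0.1,0,0,0,-0.1]
    - [-0.06,0.02,0.1,0,0,0,-0.1]
    - [0,0,0,0,0,0,-0.1]

```text
clock: 13.5
position: [0.5156, -0.2742, 0.1582]
ee_rot: [-2.386, -2.036, 0.01]
force: [0.7, -0.1, -0.2]
width: 0.548
```

```bash
python3 - <<'E'
from h import *
go((.5255,-.2748,.07),81.5)
E
```

```text
t 13.5 p [ 515.6  -274.17  158.19] xang 80.94 tilt [-8.  -0.2] F [ 0.75 -0.06 -0.17] M [ 0.07 -0.16  0.02] w 50.43 j7 1.22
tool delta mm [ 1.1 10.6 88.1] units [0.007 0.07  0.587]
rot units [-0.016  0.003 -0.02 ]
```

Call:
play_rows:
  rows:
    - [0.005,0.065,0.15,-0.016,0.003,-0.02,-0.1]
    - [0,0,0.2,0,0,0,-0.1]
    - [0,0,0.2,0,0,0,-0.1]
    - [0,0,0,0,0,0,-0.1]

```text
clock: 13.9
position: [0.5264, -0.2672, 0.074]
ee_rot: [-2.37, -2.058, -0.005]
force: [-0.8, 0.1, -0.3]
width: 0.551
```

```bash
python3 - <<'E'
from h import *
go((.5255,-.2748,.03),81.5)
j=get_image('side');print(proj('side',(.5255,-.2748,.024)))
cv2.imwrite('pics/s4.png',cv2.resize(j[230:330,250:390],None,fx=5.5,fy=5.5,interpolation=2))
E
```

```text
t 13.9 p [ 526.37 -267.16   74.01] xang 81.96 tilt [0.8 4.3] F [-0.83  0.07 -0.32] M [ 0.11 -0.13  0.01] w 50.67 j7 1.15
tool delta mm [-7.9  0.2 44. ] units [-0.053  0.001  0.293]
rot units [ 0.    -0.009  0.016]
[313.55635924 299.02880237]
```

View pics/s4.png

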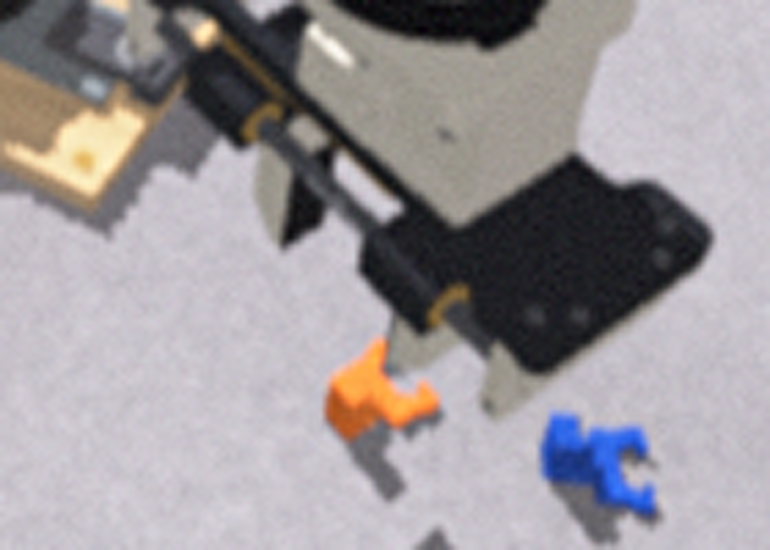

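Call:
play_rows:
  rows:
    - [-0.053,0,0.1,0,-0.009,0.016,-0.1]
    - [0,0,0.12,0,0,0,-0.1]
    - [0,0,0.05,0,0,0,-0.1]
    - [0,0,0,0,0,0,-0.1]

```text
clock: 14.35
position: [0.5296, -0.2733, 0.0375]
ee_rot: [2.372, 2.049, 0.007]
force: [0.2, -0.7, 0.4]
width: 0.55
```

```bash
python3 - <<'E'
from h import *
go((.5255,-.2748,.01),81.5)
j=get_image('side')
cv2.imwrite('pics/s5.png',cv2.resize(j[240:330,270:370],None,fx=6.6,fy=6.6,interpolation=2))
E
```

```text
t 14.35 p [ 529.57 -273.31   37.52] xang 81.64 tilt [ 7.8 -2.1] F [ 0.23 -0.71  0.41] M [ 0.08 -0.14  0.01] w 50.63 j7 1.11
tool delta mm [-2.  -4.  27.5] units [-0.014 -0.027  0.183]
rot units [0.016 0.002 0.005]
```

View pics/s5.png

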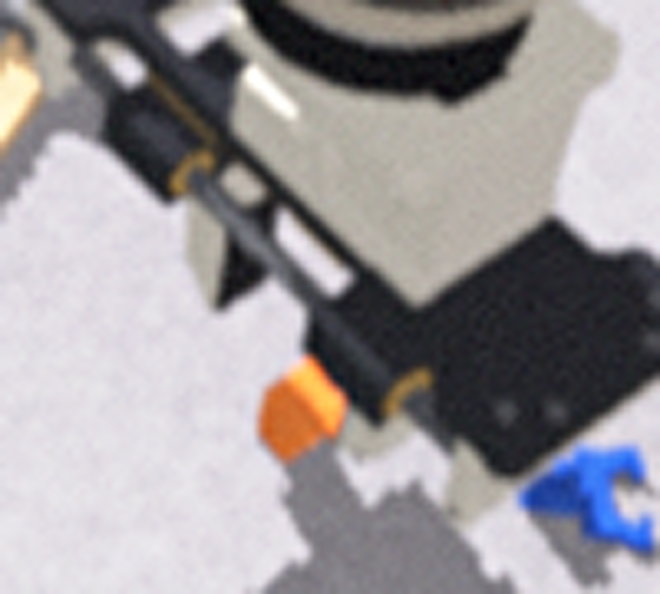

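Call:
play_rows:
  rows:
    - [-0.014,-0.027,0.06,0.016,0,0,-0.1]
    - [0,0,0.06,0,0,0,-0.1]
    - [0,0,0.03,0,0,0,-0.1]
    - [0,0,0,0,0,0,-0.1]

```text
clock: 14.8
position: [0.5257, -0.2751, 0.0147]
ee_rot: [2.376, 2.052, -0.0]
force: [0.3, 0.4, -0.4]
width: 0.551
```

```bash
python3 - <<'E'
from h import *
go((.5255,-.2748,.004),81.5)
j=get_image('side')
print(proj('side',(.5255,-.2748,.024)))
cv2.imwrite('pics/s6.png',cv2.resize(j[260:330,280:360],None,fx=8,fy=8,interpolation=2))
E
```

```text
t 14.8 p [ 525.74 -275.12   14.65] xang 81.63 tilt [ 1.  -1.4] F [ 0.32  0.43 -0.43] M [ 0.09 -0.18  0.02] w 50.69 j7 1.09
tool delta mm [ 0.3 -0.3 10.6] units [ 0.002 -0.002  0.071]
rot units [0.002 0.002 0.004]
[313.55635924 299.02880237]
```

View pics/s6.png

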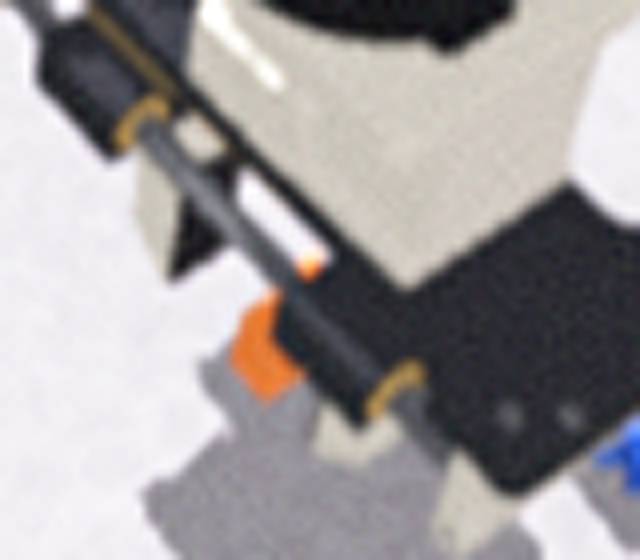

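Call:
play_rows:
  force: 5
  rows:
    - [0.002,-0.002,0.04,0.002,0.002,0.004,0.2]
    - [0,0,0.02,0,0,0,0.7]
    - [0,0,0,0,0,0,0.9]

```text
clock: 15.15
position: [0.5261, -0.2747, 0.0057]
ee_rot: [2.379, 2.05, 0.001]
force: [-0.1, -0.2, 0.3]
width: 0.338
```

```bash
python3 - <<'E'
from h import *
go((.5255,-.2748,.005),81.5)
E
```

```text
t 15.15 p [ 526.07 -274.7     5.65] xang 81.5 tilt [ 1.2 -0.4] F [-0.07 -0.21  0.34] M [ 0.04 -0.15  0.01] w 31.11 j7 1.08
tool delta mm [-0.2 -0.5  0.7] units [-0.001 -0.004  0.004]
rot units [0.002 0.    0.   ]
```

Call:
play_rows:
  force: 5
  rows:
    - [-0.001,-0.003,0.004,0.002,0,0,0.9]
    - [0,0,0,0,0,0,0.9]
    - [0,0,0,0,0,0,0.9]
    - [0,0,0,0,0,0,0.9]

```text
clock: 15.55
position: [0.5258, -0.2748, 0.0053]
ee_rot: [2.379, 2.051, 0.0]
force: [-0.0, 0.1, -1.1]
width: 0.15
```

Call:
play_rows:
  force: 30
  rows:
    - [0,0,0,0,0,0,0.9]
    - [0,0,0,0,0,0,0.9]

```text
clock: 15.75
position: [0.5258, -0.2748, 0.0054]
ee_rot: [2.379, 2.05, 0.0]
force: [0.7, 0.2, 0.6]
width: 0.149
```

```bash
python3 - <<'E'
from h import *
go((.5255,-.2748,.005),81.5)
E
```

```text
t 15.75 p [ 525.85 -274.78    5.4 ] xang 81.51 tilt [ 0.7 -0.4] F [0.71 0.17 0.63] M [ 0.02 -0.17  0.02] w 13.74 j7 1.08
tool delta mm [-0.1 -0.3  0.4] units [-0.    -0.002  0.003]
rot units [0.001 0.001 0.   ]
```

Call:
play_rows:
  rows:
    - [0,0,-0.1,0,0,0,0.9]
    - [0,0,-0.28,0,0,0,0.9]
    - [0,0,-0.3,0,0,0,0.9]
    - [0,0,-0.3,0,0,0,0.9]
    - [0,0,-0.1,0,0,0,0.9]

```text
clock: 16.25
position: [0.5243, -0.2729, 0.1743]
ee_rot: [-2.373, -2.051, 0.001]
force: [1.5, -0.4, -0.1]
width: 0.149
```

```bash
python3 - <<'E'
from h import *
go((.492,-.013,.15),90)
j=get_image('side')
cv2.imwrite('pics/s7.png',cv2.resize(j[200:320,260:400],None,fx=5,fy=5,interpolation=2))
E
```

```text
t 16.25 p [ 524.32 -272.92  174.27] xang 81.67 tilt [-3.4  3.4] F [ 1.47 -0.45 -0.13] M [ 0.14 -0.19 -0.01] w 13.67 j7 1.24
tool delta mm [252.4 -69.5  25.3] units [ 1.683 -0.464  0.168]
rot units [-0.007 -0.006 -0.291]
```

View pics/s7.png

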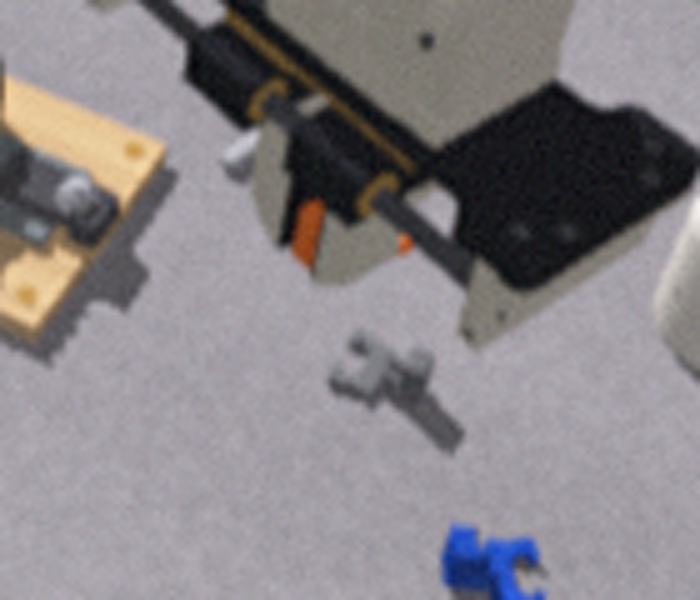

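Call:
play_rows:
  rows:
    - [0.15,-0.08,0,-0.007,-0.006,-0.1,0.9]
    - [0.26,-0.08,0,0,0,-0.1,0.9]
    - [0.26,-0.08,0,0,0,-0.1,0.9]
    - [0.26,-0.08,0,0,0,0,0.9]
    - [0.26,-0.04,0,0,0,0,0.9]

```text
clock: 16.8
position: [0.4781, -0.0926, 0.176]
ee_rot: [2.22, 2.217, -0.001]
force: [0.9, 0.5, -0.4]
width: 0.146
```

```bash
python3 - <<'E'
from h import *
go((.492,-.013,.15),90)
E
```

```text
t 16.8 p [478.06 -92.58 176.01] xang 89.93 tilt [ 2.7 -3.6] F [ 0.9   0.54 -0.44] M [ 0.07 -0.2  -0.05] w 13.47 j7 1.08
tool delta mm [79.7 13.8 25.8] units [0.531 0.092 0.172]
rot units [ 0.005  0.007 -0.003]
```

Call:
play_rows:
  rows:
    - [0.2,0.04,0,0.005,0.007,0,0.9]
    - [0.2,0.03,0.05,0,0,0,0.9]
    - [0.07,0.01,0.1,0,0,0,0.9]
    - [0,0,0,0,0,0,0.9]

```text
clock: 17.2
position: [0.4873, -0.0136, 0.1543]
ee_rot: [2.212, 2.229, -0.001]
force: [-0.6, -0.8, -0.0]
width: 0.148
```

```bash
python3 - <<'E'
from h import *
go((.492,-.013,.11),90)
E
```

```text
t 17.2 p [487.26 -13.61 154.31] xang 90.46 tilt [ 0.7 -1.2] F [-0.59 -0.84 -0.01] M [ 0.08 -0.13  0.02] w 13.6 j7 0.91
tool delta mm [ 0.6  4.7 44.3] units [0.004 0.031 0.295]
rot units [0.001 0.002 0.016]
```

Call:
play_rows:
  rows:
    - [0.004,0.01,0.15,0.001,0.002,0.016,0.9]
    - [0,0,0.15,0,0,0,0.9]
    - [0,0,0.06,0,0,0,0.9]
    - [0,0,0,0,0,0,0.9]

```text
clock: 17.6
position: [0.4891, -0.015, 0.1006]
ee_rot: [2.221, 2.22, -0.001]
force: [-0.7, -0.7, -0.7]
width: 0.147
```

```bash
python3 - <<'E'
from h import *
go((.492,-.013,.0842),90)
j=get_image('side');i=get_image('top')
cv2.imwrite('pics/s8.png',cv2.resize(j[150:250,190:290],None,fx=6,fy=6,interpolation=2))
cv2.imwrite('pics/t8.png',cv2.resize(i[180:250,200:290],None,fx=8,fy=8,interpolation=2))
E
```

```text
t 17.6 p [489.1  -15.   100.64] xang 89.97 tilt [ 0.6 -1.8] F [-0.66 -0.74 -0.66] M [ 0.1  -0.16  0.07] w 13.49 j7 0.83
tool delta mm [ 2.   2.9 16.4] units [0.014 0.019 0.11 ]
rot units [ 0.001  0.004 -0.001]
```

View pics/s8.png

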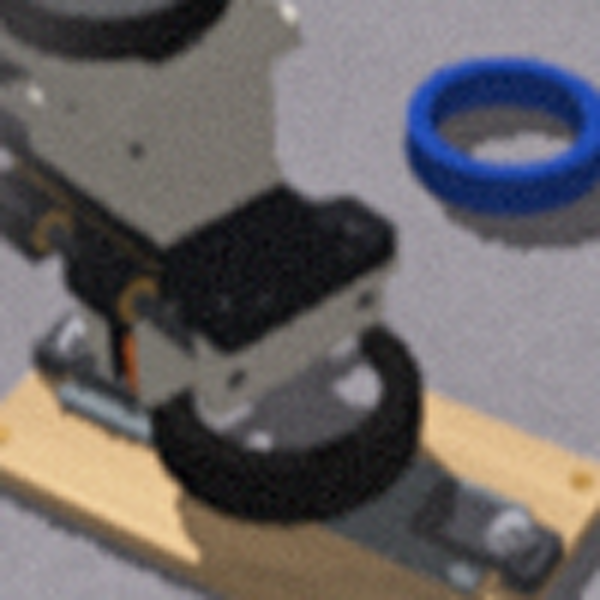

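View pics/t8.png

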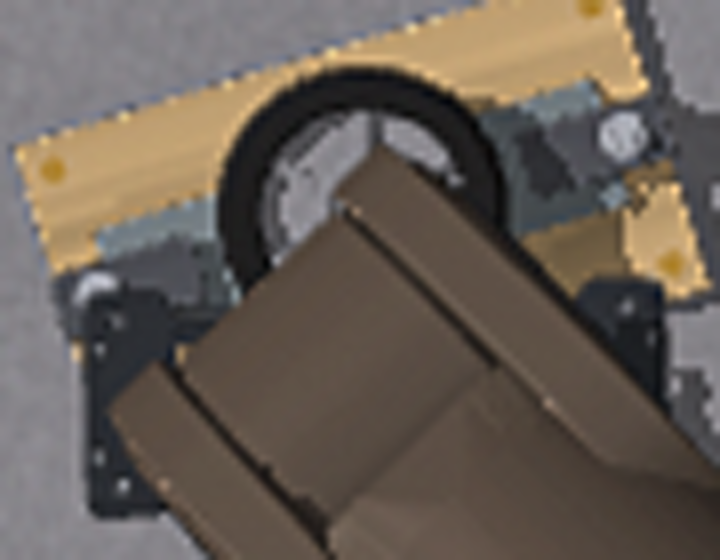

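Call:
play_rows:
  rows:
    - [0.014,0.019,0.07,0.001,0.004,0,0.9]
    - [0,0,0.03,0,0,0,0.9]
    - [0,0,0,0,0,0,0.9]

```text
clock: 18.0
position: [0.4943, -0.013, 0.0875]
ee_rot: [2.222, 2.217, 0.006]
force: [-0.3, -0.5, -0.7]
width: 0.148
```

```bash
python3 - <<'E'
from h import *
go((.508,-.013,.0844),90)
E
```

```text
t 18.0 p [494.35 -12.95  87.5 ] xang 89.87 tilt [4.9 0.4] F [-0.32 -0.52 -0.69] M [ 0.09 -0.11  0.  ] w 13.58 j7 0.81
tool delta mm [-0.  13.6  3.2] units [-0.     0.091  0.021]
rot units [ 0.01  -0.001 -0.004]
```

Call:
play_rows:
  rows:
    - [0,0.04,0.005,0.01,0,-0.004,0.9]
    - [0,0.035,0.0,0,0,0,0.9]
    - [0,0,0,0,0,0,0.9]

```text
clock: 18.3
position: [0.507, -0.0129, 0.0871]
ee_rot: [-2.221, -2.221, -0.001]
force: [-0.7, -0.5, -1.3]
width: 0.146
```

```bash
python3 - <<'E'
from h import *
go((.508,-.013,.0835),90)
E
```

```text
t 18.3 p [507.03 -12.92  87.13] xang 90.0 tilt [0.1 0.4] F [-0.66 -0.53 -1.32] M [ 0.15 -0.21 -0.04] w 13.43 j7 0.82
tool delta mm [-0.1  1.   3.6] units [-0.001  0.006  0.024]
rot units [ 0.    -0.001  0.   ]
```

Call:
play_rows:
  rows:
    - [0,0.006,0.01,0,0,0,0.9]
    - [0,0,0.007,0,0,0,0.9]

```text
clock: 18.5
position: [0.5084, -0.0127, 0.0847]
ee_rot: [-2.221, -2.222, -0.001]
force: [0.2, -0.4, -0.2]
width: 0.15
```

```bash
python3 - <<'E'
from h import *
go((.508,-.013,.0835),90)
E
```

```text
t 18.5 p [508.44 -12.67  84.65] xang 90.01 tilt [0.6 0.7] F [ 0.22 -0.42 -0.24] M [ 0.06 -0.12  0.03] w 13.76 j7 0.81
tool delta mm [-0.3 -0.4  1.2] units [-0.002 -0.003  0.008]
rot units [ 0.001 -0.001  0.   ]
```

Call:
play_rows:
  rows:
    - [0,0,0.006,0,0,0,0.9]

```text
clock: 18.6
position: [0.5084, -0.0126, 0.0836]
ee_rot: [-2.221, -2.221, -0.001]
force: [-0.8, -0.4, -0.5]
width: 0.147
```

```bash
python3 - <<'E'
from h import *
go((.508,-.013,.0835),90)
E
```

```text
t 18.6 p [508.36 -12.64  83.63] xang 90.01 tilt [0.5 0.7] F [-0.85 -0.44 -0.54] M [ 0.1  -0.16  0.01] w 13.51 j7 0.81
tool delta mm [-0.4 -0.4  0.1] units [-0.002 -0.002  0.001]
rot units [ 0.001 -0.001  0.   ]
```

Call:
play_rows:
  rows:
    - [-0.002,0,0.005,0,0,0,0.9]

```text
clock: 18.7
position: [0.5082, -0.0129, 0.0828]
ee_rot: [-2.221, -2.222, -0.001]
force: [0.1, -0.4, 2.1]
width: 0.148
```

```bash
python3 - <<'E'
from h import *
go((.508,-.013,.0835),90)
E
```

```text
t 18.7 p [508.21 -12.91  82.8 ] xang 90.02 tilt [0.4 0.6] F [ 0.08 -0.4   2.08] M [ 0.19 -0.1   0.08] w 13.66 j7 0.81
tool delta mm [-0.1 -0.2 -0.7] units [-0.001 -0.001 -0.005]
rot units [ 0.001 -0.001  0.001]
```

Call:
play_rows:
  rows:
    - [0,0,-0.003,0,0,0,0.9]
    - [0,0.02,0,0,0,0,0.9]
    - [0,0.015,0,0,0,0,0.9]

```text
clock: 19.0
position: [0.5134, -0.0131, 0.0833]
ee_rot: [-2.221, -2.222, -0.0]
force: [0.3, -0.6, -0.5]
width: 0.145
```

```bash
python3 - <<'E'
from h import *
go((.525,-.013,.0832),90)
E
```

```text
t 19.0 p [513.36 -13.07  83.26] xang 90.03 tilt [0.2 0.2] F [ 0.35 -0.63 -0.52] M [ 0.11 -0.09  0.01] w 13.37 j7 0.82
tool delta mm [ 0.1 11.6  0.1] units [0.    0.078 0.   ]
rot units [ 0.    -0.     0.001]
```

Call:
play_rows:
  rows:
    - [0,0.01,0,0,0,0,0.9]
    - [0,0.01,0,0,0,0,0.9]

```text
clock: 19.2
position: [0.5169, -0.0131, 0.0833]
ee_rot: [-2.221, -2.222, -0.001]
force: [0.1, -0.1, 0.5]
width: 0.149
```

```bash
python3 - <<'E'
from h import *
go((.525,-.013,.0832),90)
E
```

```text
t 19.2 p [516.87 -13.12  83.28] xang 90.02 tilt [0.3 0.3] F [ 0.12 -0.15  0.45] M [ 0.07 -0.1   0.04] w 13.74 j7 0.82
tool delta mm [0.1 8.1 0.1] units [0.001 0.054 0.001]
rot units [ 0.001 -0.001  0.001]
```

Call:
play_rows:
  rows:
    - [0,0.008,0,0,0,0,0.9]
    - [0,0.008,0,0,0,0,0.9]

```text
clock: 19.4
position: [0.5189, -0.0135, 0.083]
ee_rot: [-2.221, -2.221, 0.002]
force: [-5.2, -0.4, 3.3]
width: 0.149
```

```bash
python3 - <<'E'
from h import *
go((.525,-.013,.0832),90)
E
```

```text
t 19.4 p [518.89 -13.46  83.05] xang 90.0 tilt [-1.1 -0.3] F [-5.16 -0.38  3.26] M [-0.02  0.91  0.01] w 13.68 j7 0.82
tool delta mm [ 0.5  6.1 -0.2] units [ 0.003  0.041 -0.001]
rot units [-0.002  0.001  0.   ]
```

Call:
play_rows:
  rows:
    - [0.001,0.009,-0.001,-0.002,0,0,0.9]

```text
clock: 19.5
position: [0.519, -0.0134, 0.083]
ee_rot: [-2.22, -2.221, 0.004]
force: [-7.6, -0.2, 6.1]
width: 0.144
```

Call:
play_rows:
  rows:
    - [0,0.009,-0.001,0,0,0,0.9]

```text
clock: 19.6
position: [0.5191, -0.0135, 0.083]
ee_rot: [-2.219, -2.22, 0.007]
force: [-7.1, 0.2, 5.8]
width: 0.153
```

```bash
python3 - <<'E'
from h import *
go((.525,-.013,.0832),90)
E
```

```text
t 19.6 p [519.06 -13.47  82.97] xang 90.03 tilt [-5.  -1.8] F [-7.06  0.2   5.78] M [0.08 1.24 0.01] w 14.12 j7 0.82
tool delta mm [ 0.5  5.9 -0.3] units [ 0.003  0.04  -0.002]
rot units [-0.01   0.004  0.001]
```

Call:
play_rows:
  rows:
    - [0.001,0.013,-0.004,-0.01,0.004,0,0.9]

```text
clock: 19.7
position: [0.5194, -0.0134, 0.0832]
ee_rot: [-2.219, -2.221, 0.004]
force: [-6.2, -1.0, 0.6]
width: 0.151
```

```bash
python3 - <<'E'
from h import *
go((.525,-.013,.0832),90)
E
```

```text
t 19.7 p [519.45 -13.42  83.25] xang 90.05 tilt [-2.9 -0.6] F [-6.21 -1.    0.6 ] M [-0.12  1.32 -0.05] w 13.87 j7 0.82
tool delta mm [0.4 5.6 0. ] units [0.003 0.037 0.   ]
rot units [-0.006  0.001  0.002]
```

Call:
play_rows:
  rows:
    - [0,0.018,0,-0.01,0.001,0,0.9]

```text
clock: 19.8
position: [0.5202, -0.0135, 0.0829]
ee_rot: [-2.22, -2.223, 0.003]
force: [-8.6, 0.0, 8.6]
width: 0.147
```

```bash
python3 - <<'E'
from h import *
go((.525,-.013,.0832),90)
E
```

```text
t 19.8 p [520.24 -13.52  82.89] xang 90.07 tilt [-1.3 -1. ] F [-8.58  0.03  8.65] M [ 0.03  1.78 -0.01] w 13.5 j7 0.82
tool delta mm [ 0.5  4.8 -0.3] units [ 0.003  0.032 -0.002]
rot units [-0.003  0.002  0.003]
```

Call:
play_rows:
  rows:
    - [0.001,0.018,-0.005,-0.008,0.001,0.001,0.9]

```text
clock: 19.9
position: [0.5213, -0.0135, 0.0833]
ee_rot: [2.22, 2.222, -0.002]
force: [-7.0, -0.2, 3.2]
width: 0.151
```

```bash
python3 - <<'E'
from h import *
go((.525,-.013,.0832),90)
E
```

```text
t 19.9 p [521.34 -13.5   83.27] xang 90.07 tilt [-0.1 -1.3] F [-7.02 -0.25  3.22] M [-0.    1.37 -0.02] w 13.88 j7 0.82
tool delta mm [0.5 3.7 0.1] units [0.003 0.024 0.   ]
rot units [-0.     0.003  0.002]
```

Call:
play_rows:
  rows:
    - [0.001,0.014,-0.002,-0.004,0.001,0.001,0.9]

```text
clock: 20.0
position: [0.5222, -0.0135, 0.0832]
ee_rot: [2.22, 2.222, -0.002]
force: [-6.1, 0.3, 0.3]
width: 0.149
```

```bash
python3 - <<'E'
from h import *
go((.525,-.013,.0832),90)
E
```

```text
t 20.0 p [522.17 -13.53  83.17] xang 90.06 tilt [-0.4 -1.5] F [-6.1   0.3   0.33] M [ 0.07  1.27 -0.04] w 13.7 j7 0.82
tool delta mm [ 0.5  2.8 -0. ] units [ 0.003  0.019 -0.   ]
rot units [-0.001  0.003  0.002]
```

Call:
play_rows:
  rows:
    - [0.001,0.014,0,-0.004,0.001,0.001,0.9]

```text
clock: 20.1
position: [0.5232, -0.0134, 0.083]
ee_rot: [2.22, 2.222, -0.002]
force: [-2.8, -1.8, 2.6]
width: 0.148
```

```bash
python3 - <<'E'
from h import *
go((.525,-.013,.0832),90)
E
```

```text
t 20.1 p [523.23 -13.44  82.98] xang 90.04 tilt [-0.3 -1.6] F [-2.83 -1.79  2.64] M [-0.05  0.47 -0.02] w 13.64 j7 0.82
tool delta mm [ 0.4  1.8 -0.2] units [ 0.003  0.012 -0.001]
rot units [-0.001  0.003  0.001]
```

Force is falling, so the jaws have given way. I'll go on in small steps to the stop.

Call:
play_rows:
  rows:
    - [0,0.009,-0.002,-0.001,0.001,0.001,0.9]

```text
clock: 20.2
position: [0.5241, -0.0135, 0.0832]
ee_rot: [2.221, 2.222, -0.002]
force: [-4.8, -0.5, 0.1]
width: 0.148
```

Call:
play_rows:
  rows:
    - [0,0.009,0,-0.002,0,0,0.9]

```text
clock: 20.3
position: [0.5248, -0.0135, 0.083]
ee_rot: [2.221, 2.222, -0.003]
force: [-8.7, -0.6, 5.6]
width: 0.149
```

```bash
python3 - <<'E'
from h import *
go((.525,-.013,.0832),90)
E
```

```text
t 20.3 p [524.79 -13.52  83.  ] xang 90.03 tilt [-1.2 -1.6] F [-8.69 -0.58  5.58] M [ 0.05  1.78 -0.05] w 13.75 j7 0.82
tool delta mm [ 0.5  0.2 -0.2] units [ 0.003  0.001 -0.001]
rot units [-0.002  0.003  0.001]
```

Call:
play_rows:
  rows:
    - [0,0.011,-0.003,-0.004,0,0,0.9]

```text
clock: 20.4
position: [0.5249, -0.0135, 0.0831]
ee_rot: [-2.221, -2.222, 0.005]
force: [-10.7, 0.4, 3.6]
width: 0.15
```

Call:
play_rows:
  rows:
    - [0,0.013,0,-0.004,0,0,0.9]

```text
clock: 20.5
position: [0.5248, -0.0135, 0.0829]
ee_rot: [-2.22, -2.222, 0.008]
force: [-13.8, -0.7, 13.4]
width: 0.148
```

```bash
python3 - <<'E'
from h import *
go((.525,-.013,.0832),90)
E
```

```text
t 20.5 p [524.84 -13.49  82.88] xang 90.07 tilt [-3.9 -3.1] F [-13.82  -0.7   13.39] M [-0.14  2.79 -0.03] w 13.63 j7 0.82
tool delta mm [ 0.5  0.2 -0.3] units [ 0.003  0.001 -0.002]
rot units [-0.008  0.006  0.002]
```

Call:
play_rows:
  rows:
    - [0,0,-0.002,-0.004,0.003,0,0.9]
    - [0,0,0,0,0,0,0.9]

```text
clock: 20.7
position: [0.5246, -0.0135, 0.0832]
ee_rot: [-2.22, -2.223, 0.005]
force: [-3.2, 0.2, 0.3]
width: 0.146
```

Call:
play_rows:
  rows:
    - [0,0,0,0,0,0,0.3]
    - [0,0,0,0,0,0,0.3]
    - [0,0,0,0,0,0,0.3]
    - [0,0,0,0,0,0,0.3]

```text
clock: 21.1
position: [0.5275, -0.0131, 0.0839]
ee_rot: [2.219, 2.221, 0.003]
force: [-0.4, -0.6, -0.1]
width: 0.346
```

```bash
python3 - <<'E'
from h import *
go((.525,-.013,.18),90)
E
```

```text
t 21.1 p [527.5  -13.05  83.86] xang 90.05 tilt [ 2.6 -0.2] F [-0.42 -0.59 -0.06] M [ 0.14 -0.17 -0.02] w 31.79 j7 0.82
tool delta mm [  0.   -2.3 -96.1] units [ 0.    -0.015 -0.641]
rot units [0.005 0.    0.002]
```

Fingers are free. Next I lift straight up and back off to look.

Call:
play_rows:
  rows:
    - [0,-0.015,-0.05,0.005,0,0,0.3]
    - [0,0,-0.15,0,0,0,0.3]
    - [0,0,-0.3,0,0,0,0.3]
    - [0,0,-0.3,0,0,0,0.3]
    - [0,-0.1,-0.2,0,0,0,0.3]

```text
clock: 21.6
position: [0.5085, -0.0129, 0.2367]
ee_rot: [-2.213, -2.219, 0.005]
force: [0.5, 0.1, 0.8]
width: 0.35
```

Call:
play_rows:
  rows:
    - [0.1,-0.25,-0.1,0,0,0,0.3]
    - [0.1,-0.25,0,0,0,0,0.3]
    - [0.2,-0.15,0,0,0,0,0.3]
    - [0.3,0,0,0,0,0,0.3]
    - [0.3,0,0,0,0,0,0.3]

```text
clock: 22.1
position: [0.4097, 0.1364, 0.2593]
ee_rot: [2.231, 2.207, 0.0]
force: [2.1, -0.5, 0.2]
width: 0.35
```

```bash
python3 - <<'E'
from h import *
st()
j=get_image('side');i=get_image('top')
cv2.imwrite('pics/s9.png',cv2.resize(j[170:270,180:300],None,fx=6,fy=6,interpolation=2))
cv2.imwrite('pics/t9.png',cv2.resize(i[175:245,200:290],None,fx=8,fy=8,interpolation=2))
cv2.imwrite('pics/t9f.png',i)
E
```

```text
t 22.1 p [409.67 136.42 259.31] xang 89.39 tilt [ 2.5 -2.1] F [ 2.13 -0.52  0.21] M [ 0.15 -0.18  0.06] w 32.18 j7 0.81
```

View pics/s9.png

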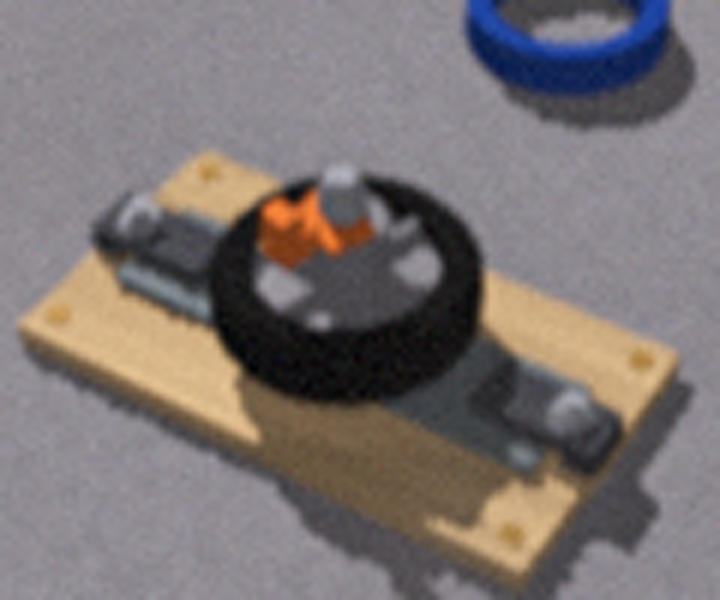

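View pics/t9.png

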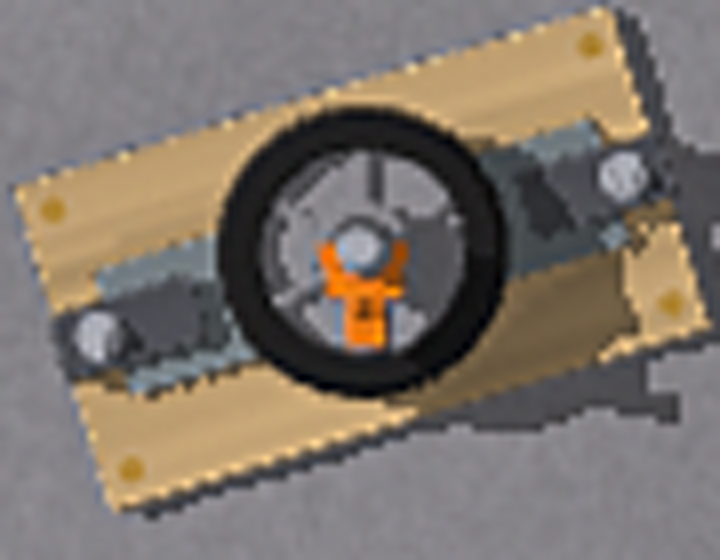

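```bash
python3 - <<'E'
from h import *
i=cv2.imread('pics/t9f.png');h=cv2.cvtColor(i,cv2.COLOR_BGR2HSV);m=cv2.inRange(h,(4,170,110),(16,255,255));m[:, 290:]=0
ys,xs=np.nonzero(m);print(xs.min(),xs.max(),ys.min(),ys.max())
f=lambda x,y:(200+x/8-.5,175+y/8-.5)
print('tab back edge',ray('top',f(365,348),.100),'tip',ray('top',f(361,246),.1015),'jaw ends',ray('top',f(330,243),.083),ray('top',f(400,243),.083))
E
```

```text
240 250 205 217
tab back edge [ 0.51895286 -0.01333788  0.1       ] tip [ 0.55536094 -0.0129372   0.1015    ] jaw ends [ 0.55747274 -0.00185158  0.083     ] [ 0.55675499 -0.02725038  0.083     ]
```

```bash
python3 -c "
from h import *
st();print(sign_off())"
```

```text
t 22.2 p [408.4  143.49 260.06] xang 90.2 tilt [3.1 2.7] F [-0.06 -0.14  0.32] M [ 0.08 -0.15  0.03] w 32.26 j7 0.81
the job is handed in; nothing more can be done
None
```

I fitted the wheel on the axle, pushed the clip into the groove up to its stop, and handed the job in at about 22 s of the 72 s allowed. The sign-off gave no verdict.

- **Wheel:** I gripped the boss twice at right angles to centre it on the tool, then lowered it over the axle. There was no noticeable sideways force on the way down. It met the collar with the tool at 62.9 mm against 63 mm expected, at about 10 N (about 13 N above the hanging weight).
- **Clip:** I laid it on the boss face at about 2 N and pushed it sideways.
    - It met the axle at x ≈ 518.8 mm and peaked at about 8.6 N.
    - It gave way to about 3 N, then stopped firmly at x ≈ 524.8 mm. That is the expected 6 mm of travel.
    - The last push was 13.8 N, with a similar downward press of 13.4 N on the boss.
- **Last checks:** The pictures show the wheel flat on its seat, the clip level around the axle and the gripper well clear. I took no step that touched the bystanders, but I did not re-measure their positions.
- **Disagreement:** In the top view the tab's back edge is 36.4 mm from the axle's line, against 35 mm nominal. That is about half a pixel, so I relied on the felt stop. I could not see the clip during the push because the gripper hid it from both cameras.

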